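Load the sample rack under the analyser's sampling head

ROBOT

A 6-joint arm with a two-finger parallel gripper is mounted at the origin on the work surface. World frame = base frame: x ahead of the robot, y to its left, z up, the work surface at z = 0. Lengths are in m, angles in rad, forces in N, time in s.
With the tool pointing down it reaches from about 0.35 to 0.775 m from the base axis. Payload 5.5 kg.
Tool frame: the origin (TCP) lies midway between the tips of the shut fingers; the grasp point (between the pads) lies 19 mm behind it; z points along the fingers, y is the line along which they close (so a half turn about z gives the same grasp; the last joint's range is limited). The gripper opens to 85 mm and grips with 20 to 120 N. Pads are 22 mm wide; open, the fingers measure 114 mm over their backs; the gripper's body (76 mm by 85 mm) begins 54 mm behind the grasp point. The pads swing forward as they close: fully open they stand 13 mm farther back than shut.
Start: joints at [-1.287, 0.313, 0.046, 1.304, 0, 1.431], TCP at [0.236, -0.524, 0.231] pointing down, gripper open.
Joint ranges: [-2.76, 2.76], [-0.86, 1.69], [-1.03, 1.26], [-2.2, 2.34], [-1.47, 1.5], [-3.14, 3.14]. Speed limits (rad/s): [2.57, 2.57, 3.14, 3.14, 3.14, 3.14].

INTERFACE

Orientations are given as a unit quaternion [w, x, y, z].
In Python, from workcell import env gives the robot as it stands.
- The arm moves only by the tool move_arm, never from a script. Its argument "targets" is a list of rows, each a list of 3 entries, a list of its own where there are three numbers: the shift along the tool's x, y, z in mm, then the turn, a rotation vector about the tool's x, y, z in units of 10 degrees (1.0 is 10 degrees), then the closure, from -1 (fully open) to 1 (shut). In form: [[[dx, dy, dz], [ax, ay, az], gripper], ...]. A call has 1 to 5 rows; each row is the pose to reach, as a shift and turn from the pose commanded when the call began, along the tool's axes at that moment; what a row does not reach only later rows make up. A row lasts 1/8 s, in which the tool goes at most 62.5 mm and 10.7 degrees, less where a joint would pass 70% of its speed; a pose out of reach is approached as far as the arm can. A call with a gripper value outside its range is refused whole. The fingers move at their own pace and stop on an object; "squeeze" is the grip in N (left out, the last holds). Time passes only in rows, so rows that repeat a pose let the fingers close. It gives the time, the measured TCP pose, the force, the opening and the grip force at its end, in the units of the state.
- env.get_state(): the state, without advancing time (a new reading comes with each control period).
- env.read_camera(name): name is "scene" or "top" or "wrist"; returns a dict with "pixels" (384x512x3 uint8, red, green, blue), "fovy" (degrees; the focal length in pixels is half the picture's height over the tangent of half this angle, whatever the lens; pixels are square), "cx", "cy" (the principal point, pixels), "extrinsics" (4x4, takes a point from world to camera coordinates); the wrist camera has in their place "mount" (4x4, takes a point from camera to tool coordinates, whose origin is the TCP and whose axes are the flange's). Camera axes: x right, y up, looking along -z (the intrinsics and any distortion apply to the point x, -y, -z); pixel columns grow to the right and rows downward; lengths in m; the calibration is good to about 2 mm. A picture is of the moment at which its call begins: read the wrist's pose just before it. There is no depth.
- env.hand_in(): hands the job in; it is judged then, once.
Trained networks look in a picture, given as the dict that the camera call returned (one of the last four; its "shot" number tells which), for a name from the list of things; names that differ only in an ending like _2 or _b are one class to them, and where a whole thing is asked for, a point or a joint stands for the part that bears it (a point fixed in the world has none). Each returns a list of dicts, best first, with "confidence" (0 to 1); they miss things now and then, are a little off and sometimes report something else, mostly with a low value. They report only what shows in the picture. A call takes as long as a camera call. They do not tell look-alikes from the thing itself.
- env.spot_in(thing, picture): "centre" ([x, y, z] in m, in world coordinates, good to about 4 mm: the middle of the surface that is visible of it).
- env.regions_of(thing, picture): "mask" (384x512 bool, what is visible of it).
- env.landmark_of(thing, picture): "centre" ([x, y, z] in m, in world coordinates, good to about 4 mm: a listed point, or the origin of a listed thing).
The state is a dict: "clock": time; "joint_pos": joint angles; "qvel": joint speeds; "tau": joint torques, N m; "tcp_pos": TCP position; "orientation": TCP orientation; "wrist_force": force on the tool from outside, world axes, zero at the start; "ft_torque": the same for the moment, N m; "finger_gap": finger opening in m; "grip_force": force on a finger pad.
Only numpy, scipy, OpenCV 4.12 (cv2) and the standard library are available. Lean on these libraries where they do the work, as an engineer would, in place of code of your own. Each camera call takes 0.05 s, during which the arm holds its last target. There are 200 camera calls.

TASK

Take the sample rack by its grip block, line it up with the guide rails of the small analyser and slide it along the bench, vials first, in under the sampling head, with nothing touching the head. The sprung sensing pad at the back cannot be seen: push on gently until you feel it clearly giving against you (about 6 N more than the rack's own drag; never bear on the pad or the rails with over 15 N), keep it pressed a moment, then let go and leave the rack straight in its lane, still resting against the pad. Leave the bottle, the jar and the beaker where they are.

Things in the scene. Friction and masses are not known exactly. Their poses are not given: they have to be found in the camera images.
- analyser: Small white benchtop analyser, fixed. Origin on the bench, straight below the middle of the front edge of its sampling head; +x is the way the rack goes in, z up. Rear housing (240 wide, 200 mm high) begins at x = +160; side skirts (y -83 to -75 and 75 to 83) close the sides from x = +40. A sprung pad, out of sight under the head, meets the rack's leading face.
- pad_mid (a point): Middle of the span in which the hidden pad (50 wide, 24 high) may be set, analyser x = +90, 16 mm up; not the pad itself. Its untouched face lies up to 20 mm nearer or deeper (x = +70 to +110), anew each time. Damped, it gives 1 N per mm from zero and stops hard after 8 mm (8 N). The rack's drag on the bench, 3 to 8 N, adds to the push, and holds the rack at the pad afterwards.
- head: The analyser's sampling head, a white overhang 162 long (x 0 to 162), 170 mm wide (y -85 to +85); underside 65 mm and top 110 mm above the bench. Fixed to the analyser, same origin and axes. Nothing may touch it.
- lane: Guide lane, fixed, same origin and axes as the analyser: two straight dark steel rails 12 mm high, inner faces 88 mm apart (y -44 and +44) from x = -30 to +125, in front of them 50 mm long flared rails that open out to about 103 mm at x = -76. No floor: the rack slides on the bench.
- rack_center (a point): Middle of the grey sample rack, 24 mm above its underside. +x towards its vial end (goes in first), -x to the grip block, z up. Rack 210 long, 80 wide, 0.4 to 0.65 kg: base plate 10 high, on it from x = -45 to +105 a block with 15 fixed white-capped vials to 48 mm above the underside, 17 mm below the head when on the bench. Leading face at x = +105.
- rack_grip (a point): Point on the upright grip block at the rack's outer end: block 24 (rack x) by 30 (rack y) mm, its top 75 mm above the rack's underside, centre 85 mm behind rack_center. This point is on its middle line, 55 mm above the underside (20 below the top). Same axes as rack_center. The block stays outside the head when the rack is home. Grasp it from above across the 30 mm.
- reagent: Bystander: amber bottle, 60 across, 130 mm high, origin at its base.
- jar: Bystander: white jar, 64 across, 70 mm high, origin at its base.
- beaker: Bystander: glass beaker, 68 across, 85 mm high, origin at its base.
- rack: The same rack as a body, origin in the middle of its underside, 24 mm below rack_center; same axes.
There are look-alikes about, which are no part of the job. Of the things that look like the rack, the middle-sized one is meant.

How it is judged:
On the way, in this order (a step that is already met when the one before it is completed fails the run):
1. the rack is in the lane with its vial end under the head (x of rack_center in the frame of analyser above -0.08 m and y of rack_center in the frame of analyser between -0.012 and 0.012 m and z of rack_center in the frame of analyser below 0.034 m), for 0.1 s.
2. the rack is pushed against the sensing pad with at least 4 N (contact force between rack and analyser above 4 N), for 0.2 s.
At the end, for the whole second after the job is handed in: The rack lies flat on the bench in its lane (within 8 mm of the middle line and 0.08 rad), let go and at rest, still bearing on the sensing pad (at least 0.3 N) (contact force between rack and analyser above 0.3 N and y of rack_center in the frame of analyser between -0.008 and 0.008 m and x of rack_center in the frame of analyser above -0.04 m and angle between the x axis of rack_center and the x axis of analyser, either way round below 0.08 rad and angle between rack_center's own z axis and vertical below 0.04 rad and height (world z) of rack_center below 0.028 m and linear speed of rack below 0.01 m/s); the robot touches nothing.
It fails at once if the rack bears on the analyser's pad with more than 15 N (contact force between rack and analyser above 15 N).
It fails at once if the rack bears on the guide rails with more than 15 N (contact force between rack and lane above 15 N).
It fails at once if something touches the sampling head (contact force between head and anything else above 1 N).
It fails at once if a bystander is moved by more than 20 mm (distance of any of reagent, jar, beaker from where it was at the start of the episode above 0.02 m).
It also fails if it takes over 61 s, if anything falls off the work surface, if the arm or the gripper's body presses on something with over 40 N, if the wrist force passes 120 N, or if a joint passes its speed limit or range.

## Working session

There is one attempt and no reset: what is moved stays moved. The work goes in short steps, Python scripts to look and compute and a tool call to move; the robot and the scene stay as the last step left them, time stands still between calls to the robot, and variables do not carry over. Pictures are saved under pics/ and viewed, at most 10 in all, crops included, and the job is handed in when it is done.

Besides the shell and the picture viewer there is one more tool, called after "Request:" by a JSON object that holds its "op" and its "data", one argument or row to a line. move_arm: Moves the arm, as the interface text tells. Its arguments: {"type":"object","properties":{"targets":{"type":"array","items":{"type":"array"}},"squeeze":{"type":"number"}},"required":["targets"]}

```bash
mkdir -p pics; cat > h.py <<'E'
import numpy as np, cv2
from workcell import env
from scipy.spatial.transform import Rotation as R
def save(p,n): cv2.imwrite('pics/'+n,p['pixels'][:,:,::-1])
E
python3 - <<'E'
from h import *
P={}
for c in('scene','top'):
    p=env.read_camera(c);P[c]=p;save(p,c+'0.png')
cv2.imwrite('pics/both0.png',cv2.resize(np.vstack([P[c]['pixels'][:,:,::-1] for c in P]),None,fx=.78,fy=.78))
for c in P:
    for t in ['rack_center','rack_grip','rack','analyser','head','lane','pad_mid','reagent','jar','beaker']:
        print(c,t,[(np.round(d['centre'],3).tolist(),round(d['confidence'],2)) for d in env.landmark_of(t,P[c])][:4])
print(env.get_state()); print({k:P['top'][k] for k in P['top'] if k!='pixels'})
E
```

```text
scene rack_center [([0.256, -0.27, 0.034], 0.84), ([0.509, -0.198, 0.022], 0.63)]
scene rack_grip [([0.502, -0.278, 0.056], 0.86), ([0.41, -0.542, 0.04], 0.67), ([0.584, 0.112, -0.005], 0.65), ([0.288, -0.16, 0.075], 0.57)]
scene rack [([0.354, -0.554, 0.0], 0.96), ([0.256, -0.264, 0.004], 0.83), ([0.505, -0.192, 0.005], 0.79)]
scene analyser [([0.584, 0.109, 0.002], 0.77)]
scene head [([0.584, 0.113, -0.005], 0.79)]
scene lane [([0.588, 0.11, -0.002], 0.65)]
scene pad_mid []
scene reagent [([0.724, -0.198, 0.005], 0.62)]
scene jar [([0.722, -0.035, -0.006], 0.84)]
scene beaker [([0.37, 0.1, 0.0], 0.68)]
top rack_center [([0.505, -0.194, 0.021], 0.95), ([0.258, -0.267, 0.032], 0.79), ([0.35, -0.551, 0.018], 0.66)]
top rack_grip [([0.286, -0.16, 0.078], 0.72), ([0.417, -0.545, 0.04], 0.64), ([0.497, -0.28, 0.056], 0.55), ([0.582, 0.112, -0.004], 0.39)]
top rack [([0.507, -0.199, -0.002], 0.76), ([0.352, -0.554, 0.003], 0.6), ([0.254, -0.268, 0.002], 0.56), ([0.504, -0.195, 0.022], 0.36)]
top analyser [([0.584, 0.109, -0.003], 0.74)]
top head [([0.584, 0.106, -0.003], 0.85)]
top lane [
[... 521 characters left out ...]
4, -6.17997046e-06]), 'tcp_pos': array([ 0.23644357, -0.52416417,  0.23130549]), 'orientation': array([ 2.80104069e-05,  9.77634514e-01,  2.10311094e-01, -7.74550242e-06]), 'wrist_force': array([ 0.0740447 ,  0.30468396, -0.42556437]), 'ft_torque': array([ 0.02015024, -0.01991299, -0.00571495]), 'grip_force': 0.0, 'finger_gap': 0.08556700706463875}
{'fovy': 52.83430022062826, 'cx': 258.7480071797481, 'cy': 188.41962701549306, 'extrinsics': array([[ 0.01425432, -0.99989692, -0.00172013, -0.15594006],
       [ 0.99875247,  0.01415562,  0.04788648, -0.49956596],
       [-0.04785719, -0.00240057,  0.9988513 , -1.05328072],
       [ 0.        ,  0.        ,  0.        ,  1.        ]]), 'shot': 2}
```

View pics/both0.png

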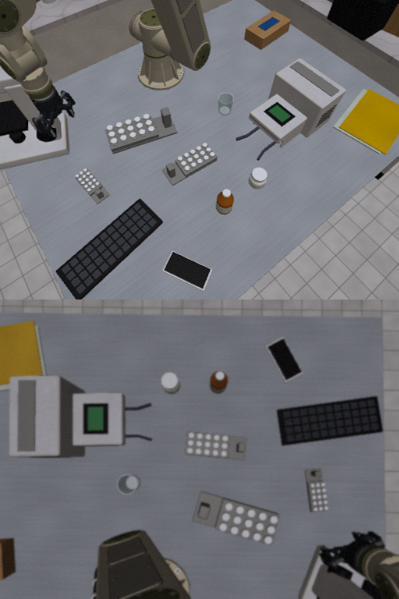

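```bash
python3 - <<'E'
from h import *
p=env.read_camera('top');w=env.read_camera('wrist')
print(np.round(w['mount'],3).tolist(),w['fovy'],w['cx'],w['cy'])
E0=p['extrinsics'];f=192/np.tan(np.radians(p['fovy']/2))
def proj(X):
    c=E0[:3,:3]@X+E0[:3,3]; return p['cx']+f*c[0]/-c[2], p['cy']-f*c[1]/-c[2]
print(proj(np.array([.584,.109,0])),proj(np.array([.505,-.195,.024])))
c=p['pixels'][90:215,80:340,::-1]
cv2.imwrite('pics/c1.png',cv2.resize(c,None,fx=3,fy=3,interpolation=cv2.INTER_CUBIC))
for t in['rack','lane','head']:
    for d in env.regions_of(t,p):
        m=d['mask'].astype(np.uint8)
        ys,xs=np.nonzero(m)
        print(t,round(d['confidence'],2),len(xs),cv2.minAreaRect(np.c_[xs,ys].astype(np.float32)))
E
```

```text
[[-0.001, 0.958, 0.285, 0.073], [1.0, 0.001, 0.0, -0.0], [0.0, 0.285, -0.958, -0.143], [0.0, 0.0, 0.0, 1.0]] 62.794968429377235 256.80732882940475 191.98417681883737
(np.float64(167.0456732804448), np.float64(157.95450448039014)) (np.float64(275.70392443635717), np.float64(187.24769549719147))
rack 0.88 4302 ((301.7293701171875, 279.934814453125), (105.61152648925781, 42.59344482421875), 16.144338607788086)
rack 0.63 1278 ((404.4482727050781, 244.12069702148438), (57.107845306396484, 23.734888076782227), 82.23483276367188)
rack 0.59 2229 ((275.9872131347656, 187.0435028076172), (76.4281234741211, 29.507619857788086), 5.1021647453308105)
rack 0.46 499 ((219.0, 107.0), (26.0, 22.0), 90.0)
lane 0.75 263 ((176.5, 156.5), (47.0, 33.0), 90.0)
head 0.96 4430 ((125.99999237060547, 153.5), (66.99998474121094, 65.99998474121094), 90.0)
head 0.18 2256 ((275.516357421875, 187.31967163085938), (77.49860382080078, 30.420013427734375), 5.19442892074585)
```

View pics/c1.png

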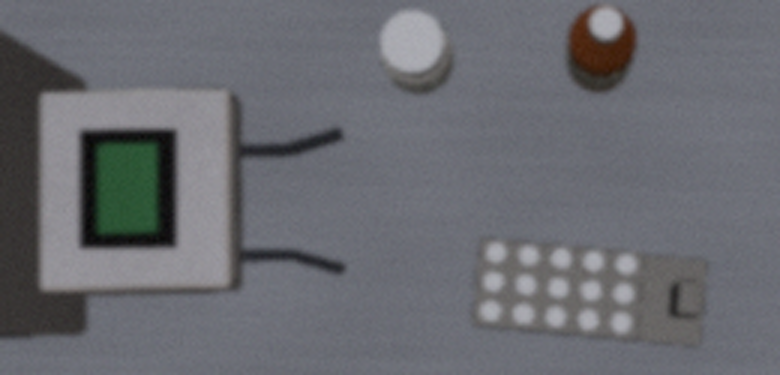

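```bash
cat >> h.py <<'E'
def rot(s): q=s['orientation'];return R.from_quat([q[1],q[2],q[3],q[0]])
def down(yaw): # tool x at yaw (deg), z down
    y=np.radians(yaw);x=np.array([np.cos(y),np.sin(y),0]);z=np.array([0,0,-1.]);return R.from_matrix(np.c_[x,np.cross(z,x),z])
def delta(pos,yaw):
    s=env.get_state();r=rot(s)
    print('shift',np.round(r.inv().apply(np.array(pos)-s['tcp_pos'])*1000,1),'turn',np.round((r.inv()*down(yaw)).as_rotvec()*18/np.pi,3),'t',s['clock'],'tcp',np.round(s['tcp_pos'],4),'F',np.round(s['wrist_force'],2))
def wrist():
    s=env.get_state();p=env.read_camera('wrist');T=np.eye(4);T[:3,:3]=rot(s).as_matrix();T[:3,3]=s['tcp_pos'];C=T@p['mount']
    p['C']=C;return p
def ray(p,u,v,z):
    f=192/np.tan(np.radians(p['fovy']/2));C=p['C'] if 'C' in p else np.linalg.inv(p['extrinsics'])
    d=C[:3,:3]@np.array([(u-p['cx'])/f,-(v-p['cy'])/f,-1]);o=C[:3,3];return o+d*(z-o[2])/d[2]
E
python3 -c "
from h import *
delta([.583,-.02,.27],90)"
```

```text
shift [ 523.2 -317.1  -38.7] turn [ 0.     0.    -6.572] t 1.35 tcp [ 0.2365 -0.5242  0.2313] F [-0.31  0.4   0.47]
```

Request:
{"op": "move_arm", "data": {
  "targets": [
    [[523,-317,-39],[0,0,-6.57],-1],
    [[523,-317,-39],[0,0,-6.57],-1],
    [[523,-317,-39],[0,0,-6.57],-1],
    [[523,-317,-39],[0,0,-6.57],-1],
    [[523,-317,-39],[0,0,-6.57],-1]
  ]
}}

```text
clock: 1.98
tcp_pos: [0.414, -0.2655, 0.2516]
orientation: [0.001, 0.775, 0.632, 0.0]
wrist_force: [0.9, 0.2, -0.4]
finger_gap: 0.0853
grip_force: 0.0
```

```bash
python3 -c "
from h import *
delta([.583,-.02,.27],90)"
```

```text
shift [274.6 115.8 -18.5] turn [ 0.005  0.004 -1.167] t 1.975 tcp [ 0.414  -0.2655  0.2516] F [ 0.92  0.2  -0.43]
```

Request:
{"op": "move_arm", "data": {
  "targets": [
    [[275,116,-18],[0,0,-1.17],-1],
    [[275,116,-18],[0,0,-1.17],-1],
    [[275,116,-18],[0,0,-1.17],-1],
    [[275,116,-18],[0,0,-1.17],-1],
    [[275,116,-18],[0,0,-1.17],-1]
  ]
}}

```text
clock: 2.6
tcp_pos: [0.5849, -0.0199, 0.2694]
orientation: [0.0, 0.708, 0.706, 0.0]
wrist_force: [-0.7, 0.3, 0.3]
finger_gap: 0.0855
grip_force: 0.0
```

Request:
{"op": "move_arm", "data": {
  "targets": [
    [[0,0,0],[0,0,0],-1],
    [[0,0,0],[0,0,0],-1]
  ]
}}

```text
clock: 2.85
tcp_pos: [0.5834, -0.0224, 0.2689]
orientation: [-0.0, 0.709, 0.705, -0.0]
wrist_force: [-0.3, -0.5, 0.6]
finger_gap: 0.0853
grip_force: 0.0
```

```bash
python3 - <<'E'
from h import *
delta([.583,-.02,.27],90)
p=wrist();save(p,'w1.png');np.save('C1.npy',p['C'])
for t in ['analyser','head','lane','pad_mid']:
    print(t,[(np.round(d['centre'],3).tolist(),round(d['confidence'],2)) for d in env.landmark_of(t,p)][:4])
E
```

```text
shift [ 2.4 -0.4 -1.1] turn [-0.005  0.002 -0.028] t 2.85 tcp [ 0.5834 -0.0224  0.2689] F [-0.34 -0.48  0.6 ]
analyser [([0.585, 0.113, -0.0], 0.69), ([0.584, 0.11, -0.003], 0.32)]
head [([0.586, 0.11, 0.003], 0.85)]
lane [([0.583, 0.113, 0.002], 0.39)]
pad_mid []
```

View pics/w1.png

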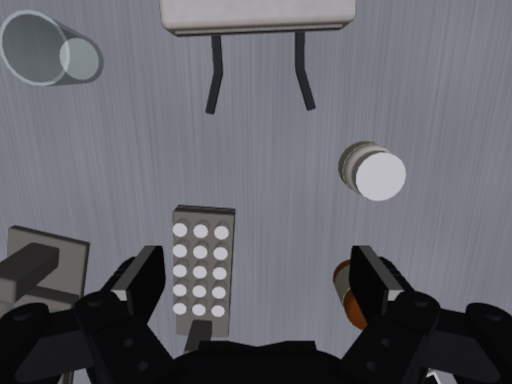

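```bash
cat > meas.py <<'E'
from h import *
from itertools import product
def rack(p,r0,r1,c0,c1):
    g=cv2.cvtColor(p['pixels'],cv2.COLOR_RGB2GRAY)
    m=np.zeros_like(g);m[r0:r1,c0:c1]=(g[r0:r1,c0:c1]>165)*255
    n,_,st,ce=cv2.connectedComponentsWithStats(m)
    k=[i for i in range(1,n) if st[i,4]>50]
    c=np.array([ray(p,*ce[i],.048)[:2] for i in k]);print('caps',len(k),[int(st[i,4]) for i in k])
    o=c.mean(0);u=np.linalg.svd(c-o)[2][0];u*=np.sign(u[1]);v=np.array([-u[1],u[0]])
    print('rack yaw',np.degrees(np.arctan2(u[1],u[0])),'mid caps',o,'centre',o-.03*u,'grip',o-.115*u)
    print('spread x',np.round(np.sort((c-o)@u)*1e3),'y',np.round(np.sort((c-o)@v)*1e3))
def lane(p):
    g=cv2.cvtColor(p['pixels'],cv2.COLOR_RGB2GRAY).astype(float)
    L=[];Rr=[]
    for v in range(38,68,2):
        r=g[v];t=65
        a=[u for u in range(205,250) if r[u]<t<=r[u+1]];b=[u for u in range(270,320) if r[u]>=t>r[u+1]]
        if a and b:
            e=lambda u:u+(t-r[u])/(r[u+1]-r[u])
            L.append(ray(p,e(a[-1]),v,0));Rr.append(ray(p,e(b[0]),v,0))
    L=np.array(L);Rr=np.array(Rr);print(len(L))
    for q in(L,Rr):
        k=np.polyfit(q[:,1],q[:,0],1);print('rail: yaw',90-np.degrees(np.arctan(k[0])),'x at y=0.09',np.polyval(k,.09),'y range',q[:,1].min(),q[:,1].max())
    print('width',np.mean(np.abs(L[:,0]-Rr[:,0])))
E
python3 - <<'E'
from meas import *
p=wrist();rack(p,215,325,168,235);lane(p)
print('head corners top z=.065..', [np.round(ray(p,u,v,.065),4) for u,v in((178,35),(340,30))])
print('flare tips',[np.round(ray(p,u,v,.0),4) for u,v in((211,112),(311,108))])
print('lead face',[np.round(ray(p,u,v,.048),4) for u,v in((175,207),(235,209))])
E
```

```text
caps 15 [140, 138, 133, 130, 128, 126, 123, 120, 119, 113, 116, 111, 106, 104, 109]
rack yaw 85.54829591208446 mid caps [ 0.50740604 -0.16576762] centre [ 0.50507748 -0.19567712] grip [ 0.49847989 -0.28042068]
spread x [-58. -58. -58. -29. -29. -29.  -0.   0.   0.  29.  29.  29.  58.  58.
  58.] y [-26. -26. -26. -26. -26.  -0.  -0.  -0.  -0.   0.  26.  26.  26.  26.
  26.]
15
rail: yaw 91.86836416248177 x at y=0.09 0.541444603427088 y range 0.08774810179323406 0.11889623654548362
rail: yaw 91.93388242733478 x at y=0.09 0.630221824391605 y range 0.0870256265475778 0.1181763024202857
width 0.08878619091889843
head corners top z=.065.. [array([0.5055, 0.111 , 0.065 ]), array([0.6676, 0.1143, 0.065 ])]
flare tips [array([0.5257, 0.0334, 0.    ]), array([0.6525, 0.0373, 0.    ])]
lead face [array([ 0.4827, -0.0772,  0.048 ]), array([ 0.5562, -0.0804,  0.048 ])]
```

```bash
python3 -c "
from h import *
delta([.4985,-.2804,.15],85.55)"
```

```text
shift [-257.6  -83.1  119.4] turn [0.001 0.001 0.404] t 3.15 tcp [ 0.5834 -0.0234  0.2694] F [ 0.47 -0.09  0.59]
```

Request:
{"op": "move_arm", "data": {
  "targets": [
    [[-258,-83,119],[0,0,0.4],-1],
    [[-258,-83,119],[0,0,0.4],-1],
    [[-258,-83,119],[0,0,0.4],-1],
    [[-258,-83,119],[0,0,0.4],-1],
    [[-258,-83,119],[0,0,0.4],-1]
  ]
}}

```text
clock: 3.78
tcp_pos: [0.4977, -0.2823, 0.1493]
orientation: [-0.0, 0.734, 0.679, -0.0]
wrist_force: [-0.5, -1.2, 0.5]
finger_gap: 0.0854
grip_force: 0.0
```

Request:
{"op": "move_arm", "data": {
  "targets": [
    [[0,0,0],[0,0,0],-1],
    [[0,0,0],[0,0,0],-1]
  ]
}}

```text
clock: 4.03
tcp_pos: [0.4991, -0.28, 0.1505]
orientation: [-0.0, 0.734, 0.68, 0.0]
wrist_force: [0.4, -0.8, -0.3]
finger_gap: 0.0855
grip_force: 0.0
```

```bash
python3 - <<'E'
from h import *
delta([.4985,-.2804,.036],85.55)
p=wrist();save(p,'w2.png')
for t in ['rack_grip','rack_center']:
    print(t,[(np.round(d['centre'],3).tolist(),round(d['confidence'],2)) for d in env.landmark_of(t,p)][:4])
E
```

```text
shift [ -0.4  -0.6 114.5] turn [ 0.001 -0.002  0.008] t 4.025 tcp [ 0.4991 -0.28    0.1505] F [ 0.44 -0.78 -0.3 ]
rack_grip [([0.497, -0.282, 0.053], 0.88)]
rack_center []
```

View pics/w2.png

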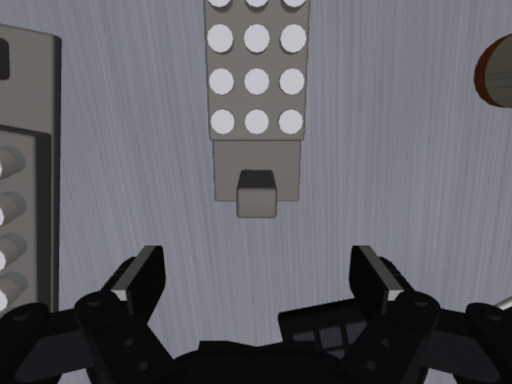

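Request:
{"op": "move_arm", "data": {
  "targets": [
    [[0,0,50],[0,0,0],-1],
    [[0,0,90],[0,0,0],-1],
    [[0,0,114],[0,0,0],-1],
    [[0,0,114],[0,0,0],-1]
  ]
}}

```text
clock: 4.68
tcp_pos: [0.4986, -0.2779, 0.0348]
orientation: [-0.002, 0.733, 0.681, -0.0]
wrist_force: [-0.2, 0.5, 0.4]
finger_gap: 0.0854
grip_force: 0.0
```

Request:
{"op": "move_arm", "data": {
  "targets": [
    [[0,0,0],[0,0,0],0.1],
    [[0,0,0],[0,0,0],1],
    [[0,0,0],[0,0,0],1],
    [[0,0,0],[0,0,0],1],
    [[0,0,0],[0,0,0],1]
  ],
  "squeeze": 50
}}

```text
clock: 5.3
tcp_pos: [0.4999, -0.2804, 0.0375]
orientation: [0.001, 0.733, 0.68, 0.0]
wrist_force: [-0.3, -0.1, 6.1]
finger_gap: 0.0296
grip_force: 51.1
```

Request:
{"op": "move_arm", "data": {
  "targets": [
    [[0,0,0],[0,0,0],1],
    [[0,0,0],[0,0,0],1]
  ]
}}

```text
clock: 5.55
tcp_pos: [0.4998, -0.2804, 0.0375]
orientation: [0.001, 0.733, 0.68, 0.0]
wrist_force: [-1.7, -0.8, 6.7]
finger_gap: 0.0297
grip_force: 51.1
```

Request:
{"op": "move_arm", "data": {
  "targets": [
    [[0,0,-1],[0,0,0],1],
    [[0,0,-2],[0,0,0],1],
    [[0,0,-2],[0,0,0],1]
  ]
}}

```text
clock: 5.92
tcp_pos: [0.499, -0.2797, 0.0377]
orientation: [-0.0, 0.733, 0.68, -0.0]
wrist_force: [-0.6, -0.5, -4.0]
finger_gap: 0.0296
grip_force: 49.9
```

```bash
python3 -c "
from h import *
delta([.5934,-.1874,.0375],91.6);print(env.get_state()['ft_torque'])"
```

```text
shift [99.1 87.2  0.1] turn [-0.005 -0.002 -0.592] t 5.925 tcp [ 0.499  -0.2797  0.0377] F [-0.6  -0.5  -4.01]
[-0.3825322  -0.14400731 -0.09616169]
```

Request:
{"op": "move_arm", "data": {
  "targets": [
    [[20,17,0.5],[0,0,-0.12],1],
    [[40,35,0.5],[0,0,-0.24],1],
    [[60,52,0.5],[0,0,-0.36],1],
    [[80,70,0.5],[0,0,-0.48],1],
    [[99,87,0.5],[0,0,-0.59],1]
  ]
}}

```text
clock: 6.55
tcp_pos: [0.5933, -0.1876, 0.0376]
orientation: [-0.0, 0.697, 0.717, -0.001]
wrist_force: [-2.7, -3.5, 0.7]
finger_gap: 0.0295
grip_force: 50.4
```

Request:
{"op": "move_arm", "data": {
  "targets": [
    [[0,0,0],[0,0,0],1],
    [[0,0,0],[0,0,0],1],
    [[0,0,0],[0,0,0],1]
  ]
}}

```text
clock: 6.92
tcp_pos: [0.593, -0.1879, 0.0375]
orientation: [-0.0, 0.697, 0.717, 0.0]
wrist_force: [-0.1, 1.7, -2.8]
finger_gap: 0.0297
grip_force: 50.5
```

```bash
python3 - <<'E'
from h import *
delta([.5934,-.1874,.0375],91.6)
p=wrist();save(p,'w3.png');t=env.read_camera('top')
cv2.imwrite('pics/c3.png',np.vstack([p['pixels'],cv2.resize(t['pixels'][90:200,80:340],(512,217),interpolation=cv2.INTER_CUBIC)])[:600,:,::-1])
E
```

```text
shift [0.5 0.4 0. ] turn [-0.002 -0.002 -0.004] t 6.925 tcp [ 0.593  -0.1879  0.0375] F [-0.1   1.73 -2.84]
```

View pics/c3.png

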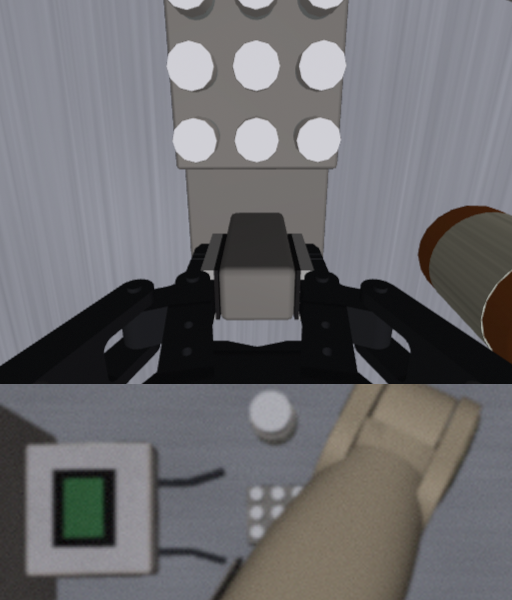

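Request:
{"op": "move_arm", "data": {
  "targets": [
    [[12,1,0],[0,0,0],1],
    [[24,1,0],[0,0,0],1],
    [[36,1,0],[0,0,0],1],
    [[48,1,0],[0,0,0],1],
    [[60,1,0],[0,0,0],1]
  ]
}}

```text
clock: 7.65
tcp_pos: [0.5927, -0.1266, 0.0376]
orientation: [-0.0, 0.697, 0.717, -0.0]
wrist_force: [0.4, -1.6, -3.0]
finger_gap: 0.0294
grip_force: 50.4
```

```bash
python3 - <<'E'
from h import *
delta([.5934,-.1874,.0375],91.6)
t=env.read_camera('top');s=env.read_camera('scene')
cv2.imwrite('pics/c4.png',np.vstack([cv2.resize(s['pixels'][90:215,270:470],(800,500),interpolation=cv2.INTER_CUBIC)])[:,:,::-1])
E
```

```text
shift [-60.8  -1.    0.1] turn [-0.002  0.     0.002] t 7.65 tcp [ 0.5927 -0.1266  0.0376] F [ 0.35 -1.59 -3.04]
```

View pics/c4.png

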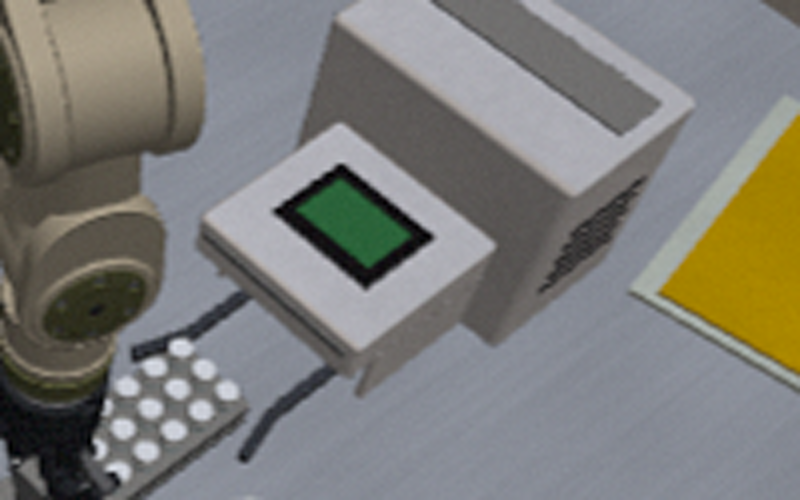

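Request:
{"op": "move_arm", "data": {
  "targets": [
    [[10,0,0],[0,0,0],1],
    [[20,0,0],[0,0,0],1],
    [[30,0,0],[0,0,0],1],
    [[40,0,0],[0,0,0],1],
    [[50,0,0],[0,0,0],1]
  ]
}}

```text
clock: 8.38
tcp_pos: [0.5914, -0.077, 0.0376]
orientation: [-0.0, 0.697, 0.717, -0.0]
wrist_force: [0.5, -0.9, -3.6]
finger_gap: 0.0294
grip_force: 50.4
```

```bash
python3 - <<'E'
from h import *
delta([.5934,-.1874,.0375],91.6);print(env.get_state()['ft_torque'])
t=env.read_camera('top')
cv2.imwrite('pics/c5.png',cv2.resize(t['pixels'][110:200,110:270],(800,450),interpolation=cv2.INTER_CUBIC)[:,:,::-1])
E
```

```text
shift [-110.4   -1.1    0.2] turn [-0.  0. -0.] t 8.375 tcp [ 0.5914 -0.077   0.0376] F [ 0.45 -0.88 -3.56]
[-0.44429085 -0.03220584 -0.08074628]
```

View pics/c5.png

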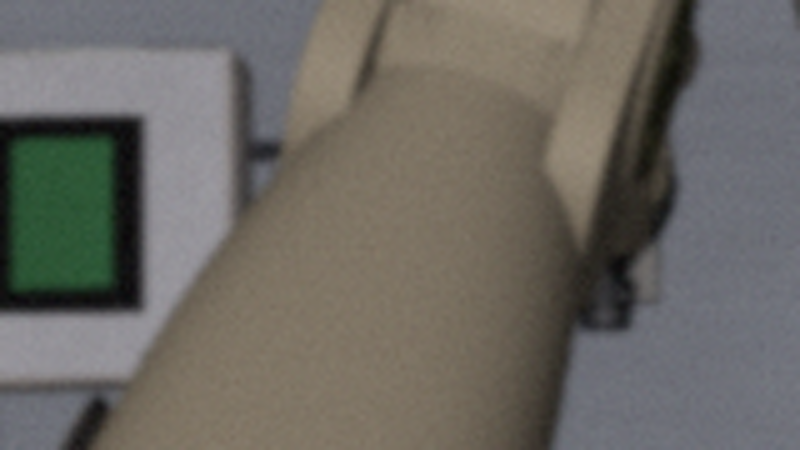

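Request:
{"op": "move_arm", "data": {
  "targets": [
    [[8,0,0],[0,0,0],1],
    [[16,0,0],[0,0,0],1],
    [[24,0,0],[0,0,0],1],
    [[32,0,0],[0,0,0],1],
    [[40,0,0],[0,0,0],1]
  ]
}}

```text
clock: 9.05
tcp_pos: [0.5903, -0.0372, 0.0377]
orientation: [0.0, 0.697, 0.717, -0.0]
wrist_force: [0.2, -1.6, -3.3]
finger_gap: 0.0293
grip_force: 50.4
```

```bash
python3 - <<'E'
from h import *
delta([.5934,-.1874,.0375],91.6);print(env.get_state()['ft_torque'])
p=wrist();save(p,'w6.png')
E
```

```text
shift [-150.3   -1.1    0.2] turn [-0.  0. -0.] t 9.05 tcp [ 0.5903 -0.0372  0.0377] F [ 0.22 -1.57 -3.32]
[-0.45092073 -0.04336441 -0.05193742]
```

View pics/w6.png

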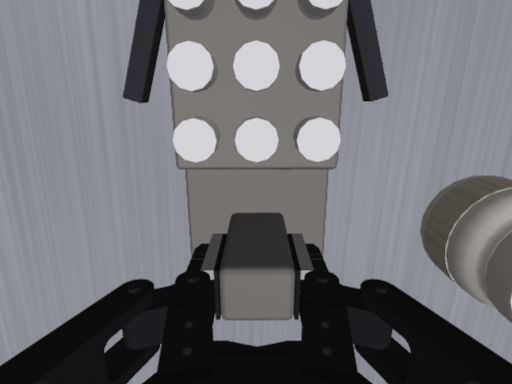

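Request:
{"op": "move_arm", "data": {
  "targets": [
    [[5,0,0],[0,0,0],1],
    [[10,0,0],[0,0,0],1],
    [[15,0,0],[0,0,0],1],
    [[20,0,0],[0,0,0],1]
  ]
}}

```text
clock: 9.6
tcp_pos: [0.5898, -0.0174, 0.0377]
orientation: [0.0, 0.697, 0.717, -0.0]
wrist_force: [-0.2, -0.9, -2.5]
finger_gap: 0.0292
grip_force: 50.3
```

Request:
{"op": "move_arm", "data": {
  "targets": [
    [[1.5,0,0],[0,0,0],1],
    [[3,0,0],[0,0,0],1],
    [[4.5,0,0],[0,0,0],1],
    [[6,0,0],[0,0,0],1]
  ]
}}

```text
clock: 10.1
tcp_pos: [0.5897, -0.0117, 0.0377]
orientation: [0.0, 0.697, 0.717, -0.0]
wrist_force: [-0.5, -1.4, -3.5]
finger_gap: 0.0294
grip_force: 50.3
```

Request:
{"op": "move_arm", "data": {
  "targets": [
    [[1,0,0],[0,0,0],1],
    [[2,0,0],[0,0,0],1],
    [[3,0,0],[0,0,0],1],
    [[4,0,0],[0,0,0],1]
  ]
}}

```text
clock: 10.6
tcp_pos: [0.5896, -0.0077, 0.0377]
orientation: [0.0, 0.697, 0.717, -0.0]
wrist_force: [0.2, -2.0, -3.1]
finger_gap: 0.0297
grip_force: 50.3
```

Request:
{"op": "move_arm", "data": {
  "targets": [
    [[1,0,0],[0,0,0],1],
    [[2,0,0],[0,0,0],1],
    [[3,0,0],[0,0,0],1],
    [[4,0,0],[0,0,0],1]
  ]
}}

```text
clock: 11.1
tcp_pos: [0.5895, -0.0036, 0.0377]
orientation: [0.0, 0.697, 0.717, -0.0]
wrist_force: [1.0, -2.6, -3.2]
finger_gap: 0.0298
grip_force: 50.3
```

Request:
{"op": "move_arm", "data": {
  "targets": [
    [[1,0,0],[0,0,0],1],
    [[2,0,0],[0,0,0],1],
    [[3,0,0],[0,0,0],1],
    [[3,0,0],[0,0,0],1]
  ]
}}

```text
clock: 11.6
tcp_pos: [0.5894, -0.0005, 0.0377]
orientation: [-0.0, 0.697, 0.717, 0.0]
wrist_force: [-1.2, 0.0, -3.4]
finger_gap: 0.0292
grip_force: 50.3
```

Request:
{"op": "move_arm", "data": {
  "targets": [
    [[1,0,0],[0,0,0],1],
    [[2,0,0],[0,0,0],1],
    [[3,0,0],[0,0,0],1],
    [[3,0,0],[0,0,0],1]
  ]
}}

```text
clock: 12.1
tcp_pos: [0.5893, 0.0025, 0.0376]
orientation: [-0.0, 0.697, 0.717, 0.0]
wrist_force: [0.0, 0.7, -3.5]
finger_gap: 0.0296
grip_force: 50.3
```

Request:
{"op": "move_arm", "data": {
  "targets": [
    [[1,0,0],[0,0,0],1],
    [[2,0,0],[0,0,0],1],
    [[3,0,0],[0,0,0],1],
    [[3,0,0],[0,0,0],1]
  ]
}}

```text
clock: 12.6
tcp_pos: [0.5892, 0.0055, 0.0377]
orientation: [-0.0, 0.697, 0.717, 0.0]
wrist_force: [-0.1, -1.2, -3.8]
finger_gap: 0.0295
grip_force: 50.3
```

Request:
{"op": "move_arm", "data": {
  "targets": [
    [[1,0,0],[0,0,0],1],
    [[2,0,0],[0,0,0],1],
    [[3,0,0],[0,0,0],1],
    [[3,0,0],[0,0,0],1]
  ]
}}

```text
clock: 13.1
tcp_pos: [0.5892, 0.0082, 0.0377]
orientation: [0.0, 0.697, 0.717, -0.0]
wrist_force: [0.5, -1.5, -2.4]
finger_gap: 0.0297
grip_force: 50.4
```

```bash
python3 -c "
from h import *
F=[]
for i in range(4): env.read_camera('wrist'); s=env.get_state();F.append(s['wrist_force'])
print(np.mean(F,0),np.std(F,0),s['tcp_pos'],s['clock'])"
```

```text
[-0.23221545 -2.07883235 -3.23086215] [0.50539415 0.16053815 0.25877734] [0.58916394 0.00818948 0.03769121] 13.3
```

```bash
cat > f.py <<'E'
from h import *
F=[]
for i in range(4): env.read_camera('wrist'); s=env.get_state();F.append(s['wrist_force'])
print(np.mean(F,0).round(2),s['tcp_pos'].round(4),s['ft_torque'].round(2),s['clock'])
E
```

Request:
{"op": "move_arm", "data": {
  "targets": [
    [[1,0,0],[0,0,0],1],
    [[2,0,0],[0,0,0],1],
    [[2,0,0],[0,0,0],1]
  ]
}}

```text
clock: 13.68
tcp_pos: [0.5891, 0.01, 0.0377]
orientation: [0.0, 0.697, 0.717, -0.0]
wrist_force: [-0.6, -4.1, -2.6]
finger_gap: 0.0296
grip_force: 50.5
```

```bash
python3 f.py
```

```text
[ 0.09 -4.36 -2.69] [0.5892 0.0102 0.0377] [-1.   -0.07 -0.02] 13.875
```

Request:
{"op": "move_arm", "data": {
  "targets": [
    [[1,0,0],[0,0,0],1],
    [[2,0,0],[0,0,0],1],
    [[2,0,0],[0,0,0],1]
  ]
}}

```text
clock: 14.25
tcp_pos: [0.5891, 0.0117, 0.0378]
orientation: [0.001, 0.697, 0.717, -0.0]
wrist_force: [-0.9, -6.1, -1.8]
finger_gap: 0.0294
grip_force: 50.5
```

```bash
python3 f.py
```

```text
[ 0.19 -5.84 -2.36] [0.5891 0.0117 0.0378] [-1.37 -0.01  0.12] 14.45
```

Request:
{"op": "move_arm", "data": {
  "targets": [
    [[1,0,0],[0,0,0],1],
    [[1.8,0,0],[0,0,0],1],
    [[1.8,0,0],[0,0,0],1],
    [[1.8,0,0],[0,0,0],1],
    [[1.8,0,0],[0,0,0],1]
  ]
}}

```text
clock: 15.08
tcp_pos: [0.5891, 0.013, 0.0379]
orientation: [0.001, 0.697, 0.717, -0.001]
wrist_force: [-0.2, -6.6, -1.5]
finger_gap: 0.0293
grip_force: 50.6
```

```bash
python3 f.py
```

```text
[-0.3  -7.71 -1.34] [0.5891 0.013  0.0379] [-1.59 -0.01  0.16] 15.275
```

Request:
{"op": "move_arm", "data": {
  "targets": [
    [[0,0,0.5],[0,0,0],1],
    [[0,0,0.5],[0,0,0],1],
    [[0,0,0.5],[0,0,0],1],
    [[0,0,0.5],[0,0,0],1]
  ],
  "squeeze": 20
}}

```text
clock: 15.78
tcp_pos: [0.5892, 0.0129, 0.0376]
orientation: [0.001, 0.697, 0.717, -0.001]
wrist_force: [-1.4, -8.4, -1.2]
finger_gap: 0.0295
grip_force: 50.8
```

```bash
python3 f.py
```

```text
[-0.81 -8.39 -0.61] [0.5892 0.0129 0.0376] [-1.52  0.23  0.25] 15.975
```

Request:
{"op": "move_arm", "data": {
  "targets": [
    [[0,0,0],[0,0,0],-1],
    [[0,0,0],[0,0,0],-1],
    [[0,0,0],[0,0,0],-1],
    [[0,0,0],[0,0,0],-1],
    [[0,0,0],[0,0,0],-1]
  ]
}}

```text
clock: 16.6
tcp_pos: [0.5889, 0.0143, 0.0372]
orientation: [-0.0, 0.697, 0.717, 0.0]
wrist_force: [0.5, 0.4, -0.8]
finger_gap: 0.0855
grip_force: 0.0
```

```bash
python3 f.py; python3 - <<'E'
from meas import *
p=wrist();save(p,'w7.png');a=cv2.imread('pics/w6.png');cv2.imwrite('pics/c7.png',cv2.cvtColor(p['pixels'],cv2.COLOR_RGB2BGR))
E
```

```text
[-0.18  0.17  0.17] [0.589  0.0141 0.0372] [-0.06  0.02  0.06] 16.8
```

View pics/c7.png

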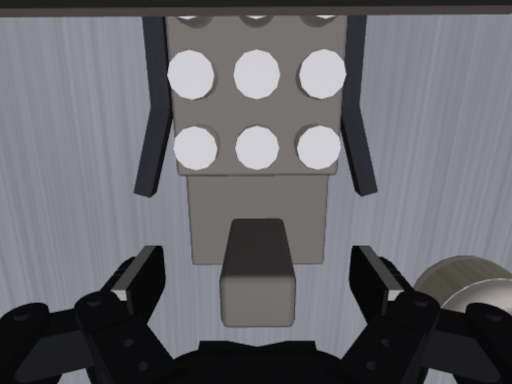

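Request:
{"op": "move_arm", "data": {
  "targets": [
    [[0,0,-20],[0,0,0],-1],
    [[0,0,-50],[0,0,0],-1],
    [[0,0,-90],[0,0,0],-1],
    [[0,0,-120],[0,0,0],-1],
    [[0,0,-120],[0,0,0],-1]
  ]
}}

```text
clock: 17.48
tcp_pos: [0.5909, 0.0139, 0.1602]
orientation: [0.002, 0.697, 0.717, 0.002]
wrist_force: [0.3, -0.1, 0.4]
finger_gap: 0.0857
grip_force: 0.0
```

Request:
{"op": "move_arm", "data": {
  "targets": [
    [[-40,0,-20],[0,0,0],-1],
    [[-80,0,-40],[0,0,0],-1],
    [[-80,0,-40],[0,0,0],-1],
    [[-80,0,-40],[0,0,0],-1]
  ]
}}

```text
clock: 17.98
tcp_pos: [0.5905, -0.0656, 0.1959]
orientation: [-0.001, 0.697, 0.717, -0.0]
wrist_force: [-0.3, 0.3, -0.2]
finger_gap: 0.0856
grip_force: 0.0
```

```bash
python3 - <<'E'
from meas import *
p=wrist();save(p,'w8.png');lane(p) if 0 else None
for t in ['rack_grip','analyser','head']:
    print(t,[(np.round(d['centre'],3).tolist(),round(d['confidence'],2)) for d in env.landmark_of(t,p)][:3])
E
```

```text
rack_grip [([0.589, 0.008, 0.054], 0.76)]
analyser []
head []
```

View pics/w8.png

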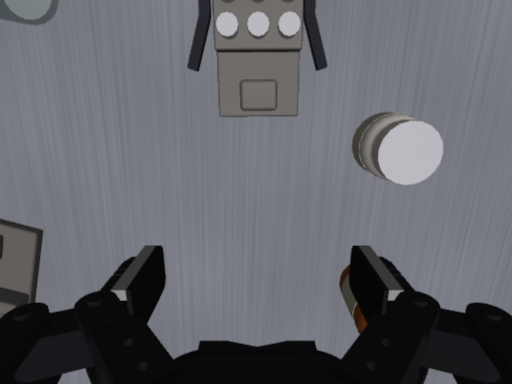

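```bash
python3 -c "
from h import *
print(env.hand_in())"
```

```text
the job is handed in; nothing more can be done
None
```

The rack is in its lane, centred and straight. I pushed it to about 8 N total, roughly 5–6 N of that on the pad, then let go with the arm well clear. I handed it in at about 18 s; no verdict came back. That it still rests on the pad is inferred, because it moved back only about 2 mm of roughly 6 mm of pad travel when released.

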